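# New cell for the water-test photometer

## Robot

A 6-joint arm with a two-finger parallel gripper is mounted at the origin on the work surface. World frame = base frame: x ahead of the robot, y to its left, z up, the work surface at z = 0. Lengths are in m, angles in rad, forces in N, time in s.
With the tool pointing down it reaches from about 0.275 to 0.75 m from the base axis. Payload 10.2 kg.
Tool frame: the origin (TCP) lies on the centre line of the jaws, within the pads' length; the fingertips stand 19 mm ahead of it and the grasp point (between the pads) is the TCP; y points along the fingers, z is the direction in which the jaws open and shut, and the axes are right-handed (so a half turn about y gives the same grasp; the last joint's range is limited). The gripper opens to 88 mm and grips with 3 to 60 N. Pads are 18 mm wide; open, the fingers measure 123 mm over their backs; the gripper's body (75 mm by 187 mm) begins 45 mm behind the grasp point.
Start: joints at [-0.223, 0.313, 1.498, -0, 1.331, -0.223], TCP at [0.525, -0, 0.258] pointing down, gripper open.
Joint ranges: [-2.94, 2.94], [-0.97, 2.17], [0.19, 2.56], [-1.23, 4.37], [0.02, 3.11], [-2.88, 2.88]. Speed limits (rad/s): [2.39, 2.39, 3.01, 3.14, 3.14, 3.14].

## Interface

Orientations are given as a 3x3 rotation matrix whose columns are the frame's x, y, z axes.
In Python, from workcell import r gives the robot as it stands. The module is installed in compiled form; this text tells all that it offers.
- The arm moves only by the shell command python3 -m creep 'ROWS' [FORCE]. ROWS is JSON, a list of rows, each a list of 3 entries, a list of its own where there are three numbers: the closure in counts, from 0 (fully open) to 255 (shut), then the shift along the tool's x, y, z in cm, then the turn, a rotation vector about the tool's x, y, z in degrees. A call has 1 to 5 rows; each row is the pose to reach, as a shift and turn from the pose commanded when the call began, along the tool's axes at that moment; what a row does not reach only later rows make up. A row lasts 1/8 s, in which the tool goes at most 62.5 mm and 10.7 degrees, less where a joint would pass 70% of its speed; a pose out of reach is approached as far as the arm can. A call with a gripper value outside its range is refused whole. The fingers move at their own pace and stop on an object; FORCE is the grip in N (left out, the last holds). Time passes only in rows, so rows that repeat a pose let the fingers close. It gives the time, the measured TCP pose, the force and the opening at its end, in the units of the state.
- r.get_obs(): the state, without advancing time (a new reading comes with each control period).
- r.snapshot(name): name is "scene" or "side" or "wrist"; returns a dict with "frame" (400x640x3 uint8, red, green, blue), "z_map" (400x640 float32, m along the optical axis (not along the pixel's ray), 0 where there is no reading), "fx", "fy", "cx", "cy" (pixels), "eye" and "orientation" of the camera in the world; the wrist camera has in their place "tool_from_camera" (4x4, takes a point from camera to tool coordinates, whose origin is the TCP and whose axes are the tool frame's). Camera axes: x right, y up, looking along -z (the intrinsics and any distortion apply to the point x, -y, -z); pixel columns grow to the right and rows downward; lengths in m; the calibration is good to about 2 mm. A picture is of the moment at which its call begins: read the wrist's pose just before it.
- r.sign_off(): hands the job in, once; it reports no verdict.
Trained networks look in a picture, given as the dict that the camera call returned (one of the last four; its "shot" number tells which), for a name from the list of things; names that differ only in an ending like _2 or _b are one class to them, and where a whole thing is asked for, a point or a joint stands for the part that bears it (a point fixed in the world has none). Each returns a list of dicts, best first, with "confidence" (0 to 1); they miss things now and then, are a little off and sometimes report something else, mostly with a low value. They report only what shows in the picture. A call takes as long as a camera call. They do not tell look-alikes from the thing itself.
- r.regions_of(picture, target): "pixels" (400x640 bool, what is visible of it) and "rect" ([left, top, width, height] in pixels, round what is visible of it).
- r.spot_point(picture, target): "pixel" ([row, column] in pixels: a listed point, or the origin of a listed thing).
The state is a dict: "time_s": time; "qpos": joint angles; "qd": joint speeds; "tau": joint torques, N m; "ee_pos": TCP position; "tool_rot": TCP orientation; "contact_force": force on the tool from outside, world axes, zero at the start; "wrist_torque": the same for the moment, N m; "opening": finger opening in m.
Only numpy, scipy, OpenCV 4.12 (cv2) and the standard library are available. Lean on these libraries where they do the work, as an engineer would, in place of code of your own. Each camera call takes 0.05 s, during which the arm holds its last target.

## Task

Take the thicker of the two cells from the grey stand and fit it in the open battery bay of the photometer: flat end against the coil spring, pushed back far enough that its button end drops in behind the steel plate, so that it lies level and fully home in its supports; the holder is not always in quite the same place, so press by feel and do not ram the spring. Then shut the lid flat and, only after that, turn the turnbutton squarely across the lid's edge to secure it. Leave the slimmer cell, the vial, the small white pot and the screwdriver where they are.

Things in the scene. Friction and masses are not known exactly. Their poses are not given: they have to be found in the camera images.
- meter: White photometer case lying on its face, fixed: 197 (x) x 130 (y) x 58 mm high. Origin on the bench under the middle of the battery bay; x from the spring to the steel contact plate (roughly towards +y of the bench), z up. In its frame, mm: the bay is open at the top, x -68 to 56, y -50 to 50, floor z 12, rim and deck z 58. In it stands the grey cell holder.
- bay_seat (a point): Where the middle of the seated cell would be if the holder stood mid-range: x 0, y 0, z 37 mm in the meter's frame; the seated cell's axis lies level along the meter's x. The holder (supports, plate, spring together) is set anywhere up to 10 mm either way along x from this; that is in no reading and must be seen or felt. It stays put unless rammed (80 N). Axes as meter.
- bay_floor (a point): Middle of the bay floor, 12 mm above the bench; axes as meter. The holder from here at mid-range, mm along x: upright steel contact plate, its face at 31, 6 thick, 24 wide, top 31 above this floor; slippery V supports at -21 and 21, within 15 of the middle line; black spring block from -54 to -36, 24 wide, top 30 above this floor.
- spring (a joint): Compression of the coil spring, m: 0 relaxed, 0.010 hard stop, 600 N/m (6 N at the stop; over 30 N damages it), seated about 0.007. It ends in a flat steel disc, 12 mm diameter, on the cell's axis line, facing the plate: face at x -23.5 mm relaxed, -33.5 at the stop (holder mid-range). Gap to the plate 54.5 to 64.5 mm: a tilted cell must go nearly to the stop to swing in.
- lid_hinge (a point): Hinge line of the lid at its middle, at x 62, y 0, z 58 mm in the meter's frame; axis along the meter's y. Axes as meter.
- lid (a joint): Lid angle in rad: 0 shut flat on the case, about 1.57 upright, starts leaning back away from the bay at about 1.75 to 2.0 (limit 2.1). Flat plate 138 mm from hinge to free edge, 110 mm wide, 4 mm thick (shut: from z 58 to 62 mm, free edge at x -76 mm), 50 g; a stiff hinge (0.06 N m) keeps it where it is left.
- catch_mid (a point): Middle of the grip bar of the turnbutton, on its upright pivot, 72 mm above the bench, at x -90, y 0 mm in the meter's frame; axes as meter (do not turn with the bar). The bar is 52 long, 10 wide, 16 mm tall (64 to 80 mm above the bench; the deck beneath it is at 58, the shut lid's top at 62).
- catch (a joint): Turnbutton angle in rad: 0 with the bar along the meter's y, clear of the lid (starts 0 to 0.35); grows anticlockwise seen from above; 1.57 with the bar along the meter's x, across the lid's free edge (stop at 1.65). Friction 0.03 N m holds it where it is left.
- cell_mid (a point): Middle of the thicker cell: grey cylinder with steel ends, 34 mm diameter, 61.5 mm long overall, about 140 g, lying in the stand, its axis 34.6 mm above the bench. Its x axis runs along the cell towards the button end. The last 3 mm at that end are the button, 10 mm diameter (the body is 58.5 mm long); the other end is flat.
- cell_nub (a point): Tip of the button on the axis of the thicker cell, 30.75 mm from its middle.
- slim_mid (a point): Middle of the slimmer cell, 26 mm diameter, 50 mm long, in the other place of the stand. Leave it.
- rack: Grey plastic stand for two cells, fixed: plate 150 (x) x 85 (y) x 8 mm, origin under its middle. Two places at x -40 and +40 mm, each of two V supports at y -20 and 20 mm with the middle left free for fingers; the cells lie along its y. Either cell may lie in either place.
- vial_mid (a point): Middle of a small glass vial, 24 mm diameter, 42 mm tall, beside the photometer. Leave it.
- pot_mid (a point): Middle of a small white pot, 48 mm diameter, 55 mm tall, beyond the stand. Leave it.
- driver_grip (a point): Screwdriver lying on the bench, 170 mm long. Leave it.
Mind the look-alikes: they are no part of the job. What is shaped like the part that bears cell_mid but blue, green or purple is not meant.

How it is judged:
On the way, in this order (a step that is already met when the one before it is completed fails the run):
1. the thicker cell lies fully home in the bay, the flat end against the compressed spring, the button end at the steel plate (x of cell_mid in the frame of meter between -0.014 and 0.014 m and y of cell_mid in the frame of meter between -0.003 and 0.003 m and z of cell_mid in the frame of meter between 0.0345 and 0.0395 m and angle between the x axis of cell_mid and the x axis of meter, either way round below 0.06 rad and x of cell_nub in the frame of meter above 0.01 m and value of joint spring between 0.005 and 0.0088 m), for 0.2 s.
2. the lid is shut over the cell while the turnbutton is still clear of it (all of step 1 and value of joint lid below 0.05 rad and value of joint catch below 0.6 rad), for 0.2 s.
3. the turnbutton is turned across the lid's edge (value of joint catch above 1.4 rad and value of joint lid below 0.05 rad), for 0.2 s.
At the end, for the whole second after the job is handed in: Thicker cell at rest in the holder: middle within 3 mm sideways and 2.5 mm in height of the seat, 14 mm along, axis within 0.06 rad, button end at the steel plate, spring compressed 5 to 8.8 mm; lid within 0.05 rad of shut; turnbutton beyond 1.4 rad (all of step 1 and all of step 3 and linear speed of cell below 0.02 m/s); the robot touches nothing.
It fails at once if another thing (slimmer cell, vial, white pot or screwdriver) is shifted by more than 25 mm (distance of any of slim_mid, vial_mid, pot_mid, driver_grip from where it was at the start of the episode above 0.025 m).
It fails at once if the spring contact is rammed: the cell presses on its disc with more than 30 N (contact force between cell and spring_c0 above 30 N).
It fails at once if the turnbutton is turned across before the lid is shut (value of joint catch above 0.7 rad and value of joint lid above 0.15 rad).
It also fails if it takes over 64 s, if anything falls off the work surface, if the arm or the gripper's body presses on something with over 40 N, if the wrist force passes 120 N, or if a joint passes its speed limit or range.

## Working session

There is one attempt and no reset: what is moved stays moved. The work goes in short steps, Python scripts to look and compute and a shell command to move; the robot and the scene stay as the last step left them, time stands still between calls to the robot, and variables do not carry over. Pictures are saved under pics/ and viewed, and the job is handed in when it is done.

```bash
mkdir -p pics; cat > h.py <<'E'
import numpy as np, cv2
from workcell import r
def save(im,n): cv2.imwrite('pics/'+n,im[:,:,::-1])
def cam_pose(s,obs=None):
    if 'eye' in s: return np.array(s['orientation']),np.array(s['eye'])
    T=np.array(s['tool_from_camera']); R=np.array(obs['tool_rot']);p=np.array(obs['ee_pos'])
    return R@T[:3,:3], R@T[:3,3]+p
def pt(s,row,col,obs=None,z=None):
    R,e=cam_pose(s,obs)
    d=np.array([(col-s['cx'])/s['fx'],-(row-s['cy'])/s['fy'],-1.])
    if z is None:
        k=s['z_map'][int(round(row)),int(round(col))]
    else:
        k=(z-e[2])/(R@d)[2]
    return R@(d*k)+e
def cloud(s,obs=None):
    R,e=cam_pose(s,obs)
    v,u=np.mgrid[0:400,0:640]
    k=s['z_map']
    P=np.stack([(u-s['cx'])/s['fx']*k,-(v-s['cy'])/s['fy']*k,-k],-1)
    return P@R.T+e
E
python3 - <<'E'
from h import *
o=r.get_obs(); print({k:np.round(v,3).tolist() for k,v in o.items()})
for n in ['scene','side','wrist']:
    s=r.snapshot(n); save(s['frame'],n+'0.png'); print(n,[k for k in s],s.get('eye'),s['fx'])
    for t in ['cell_mid','slim_mid','cell_nub','catch_mid','lid_hinge','bay_seat','meter','rack','vial_mid','pot_mid','driver_grip','bay_floor']:
        l=r.spot_point(s,t)[:3]
        for d in l:
            if d['confidence']>.2: print(t,np.round(d['pixel']),round(d['confidence'],2),np.round(pt(s,*d['pixel'],o),3))
E
```

```text
{'time_s': 0.0, 'qpos': [-0.223, 0.313, 1.498, -0.0, 1.331, -0.223], 'qd': [0.0, -0.002, 0.001, 0.0, 0.001, -0.0], 'tau': [-0.0, -40.222, -25.226, 0.069, 0.035, -0.0], 'ee_pos': [0.525, 0.0, 0.257], 'tool_rot': [[-0.0, -0.001, 1.0], [-1.0, 0.0, -0.0], [-0.0, -1.0, -0.001]], 'contact_force': [-0.435, 0.421, 0.157], 'wrist_torque': [-0.045, 0.035, -0.032], 'opening': 0.088}
scene ['frame', 'z_map', 'fx', 'fy', 'cx', 'cy', 'eye', 'orientation', 'shot'] [1.36185522 0.67394041 0.94360494] 485.7851547611689
cell_mid [169. 253.] 0.69 [ 0.545 -0.274  0.046]
cell_mid [204. 242.] 0.65 [ 0.672 -0.188  0.031]
cell_mid [209. 278.] 0.53 [ 0.619 -0.093  0.031]
slim_mid [167. 278.] 0.5 [ 0.477 -0.23   0.038]
cell_nub [204. 284.] 0.83 [ 0.594 -0.093  0.033]
cell_nub [198. 243.] 0.64 [ 0.654 -0.202  0.033]
cell_nub [176. 261.] 0.49 [ 0.54  -0.245  0.03 ]
catch_mid [201. 322.] 0.95 [0.554 0.015 0.082]
catch_mid [175. 258.] 0.24 [ 0.549 -0.249  0.037]
lid_hinge [220. 375.] 0.64 [0.539 0.184 0.101]
rack [176. 268.] 0.76 [ 0.502 -0.255  0.004]
vial_mid [246. 330.] 0.49 [0.633 0.115 0.031]
pot_mid [178. 22
[... 1313 characters left out ...]
from_camera', 'shot'] None 321.20381387584644
cell_mid [256. 392.] 0.8 [ 0.604 -0.091  0.033]
cell_mid [381. 326.] 0.7 [0.525 0.024 0.338]
cell_mid [329. 428.] 0.59 [0.549 0.021 0.318]
slim_mid [354. 277.] 0.58 [ 0.464 -0.224  0.041]
cell_nub [340. 406.] 0.87 [ 0.634 -0.22   0.019]
cell_nub [256. 368.] 0.7 [ 0.581 -0.106 -0.001]
cell_nub [362. 343.] 0.46 [ 0.548 -0.246  0.03 ]
catch_mid [174. 349.] 0.56 [0.547 0.016 0.08 ]
lid_hinge [ 13. 304.] 0.93 [0.506 0.158 0.059]
bay_seat [ 85. 325.] 0.57 [0.524 0.101 0.012]
meter [ 92. 322.] 0.57 [0.522 0.095 0.013]
rack [349. 308.] 0.94 [ 0.501 -0.244  0.006]
vial_mid [ 84. 418.] 0.62 [0.617 0.1   0.042]
bay_floor [ 90. 323.] 0.67 [0.522 0.096 0.012]
```

View pics/scene0.png

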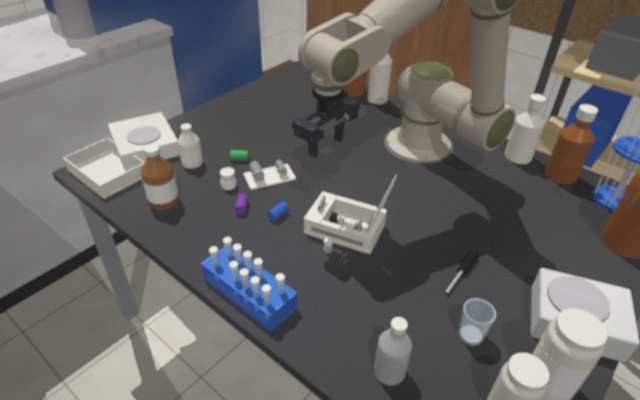

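View pics/side0.png

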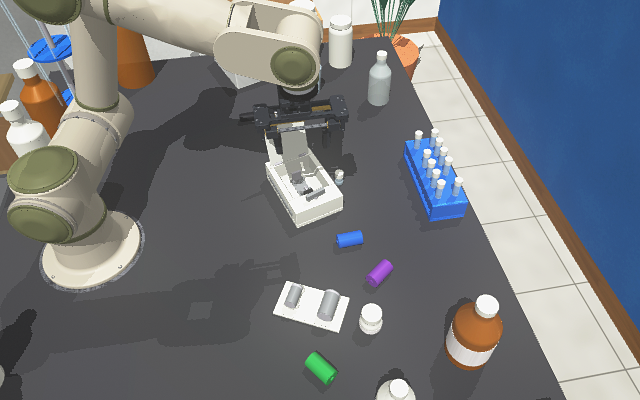

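View pics/wrist0.png

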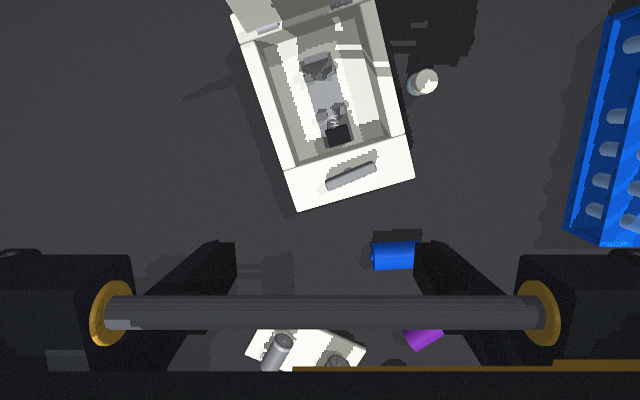

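Scene: the grey cells in the white/grey stand are at about (253,169) and (278,167) in scene, (330,303) and (293,295) in side. The look-alikes are blue (349,239), purple (379,272) and green (320,368), all in side. The thicker grey cell is the right one, at side (330,303). Next I measure the cell and the meter.

```bash
cat > m.py <<'E'
from h import *
o=r.get_obs()
def box(C,lo,hi): 
    m=np.all((C>lo)&(C<hi),-1); return m
for n in ['scene','side','wrist']:
    s=r.snapshot(n); C=cloud(s,o); np.save(n+'_c.npy',C); np.save(n+'_f.npy',s['frame'])
    m=box(C,[.3,-.05,.054],[.75,.35,.064]); m&=s['z_map']>0
    p=C[m]
    print(n,'deck',len(p), p[:,2].mean(), cv2.minAreaRect((p[:,:2]*1000).astype(np.float32)))
    m=box(C,[.4,-.36,.02],[.62,-.17,.07])&(s['z_map']>0)
    p=C[m]; print('cells',len(p))
    if n=='side':
        im=s['frame'][270:340,260:400]; save(cv2.resize(im,None,fx=5,fy=5,interpolation=cv2.INTER_CUBIC),'side_crop.png')
        im=s['frame'][130:240,250:360]; save(cv2.resize(im,None,fx=5,fy=5,interpolation=cv2.INTER_CUBIC),'side_crop2.png')
E
python3 m.py
python3 - <<'E'
import numpy as np,cv2
# top-down height map of meter from wrist & scene & side
for n in ['wrist','side','scene']:
    C=np.load(n+'_c.npy').reshape(-1,3)
    for tag,(x0,x1,y0,y1) in dict(met=(.40,.66,-.03,.27),rack=(.4,.62,-.36,-.16)).items():
        m=(C[:,0]>x0)&(C[:,0]<x1)&(C[:,1]>y0)&(C[:,1]<y1)&(C[:,2]<.2)
        p=C[m]; k=500
        H=np.zeros((int((x1-x0)*k),int((y1-y0)*k)))
        for a in p[np.argsort(p[:,2])]: H[int((a[0]-x0)*k),int((a[1]-y0)*k)]=a[2]
        cv2.imwrite(f'pics/h_{tag}_{n}.png',cv2.resize(np.clip(H*2500,0,255).astype(np.uint8),None,fx=4,fy=4,interpolation=0))
E
```

```text
scene deck 942 0.05663470129704462 ((532.0769653320312, 83.64183044433594), (136.08889770507812, 196.8648681640625), 16.729881286621094)
cells 397
side deck 1335 0.059034195558352924 ((528.1576538085938, 80.06355285644531), (131.26060485839844, 201.87391662597656), 16.625865936279297)
cells 1194
wrist deck 10940 0.057720205147632424 ((528.1528930664062, 82.68980407714844), (130.35243225097656, 197.1997833251953), 16.961957931518555)
cells 1060Traceback (most recent call last):
  File "<stdin>", line 9, in <module>
IndexError: index 99 is out of bounds for axis 1 with size 99
```

View pics/h_met_wrist.png

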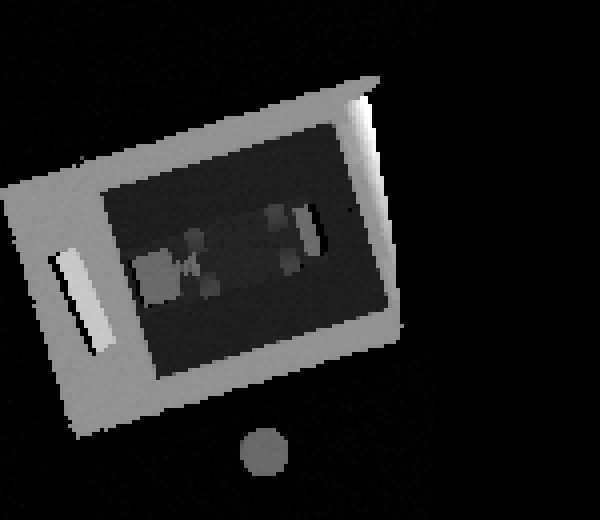

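View pics/side_crop.png

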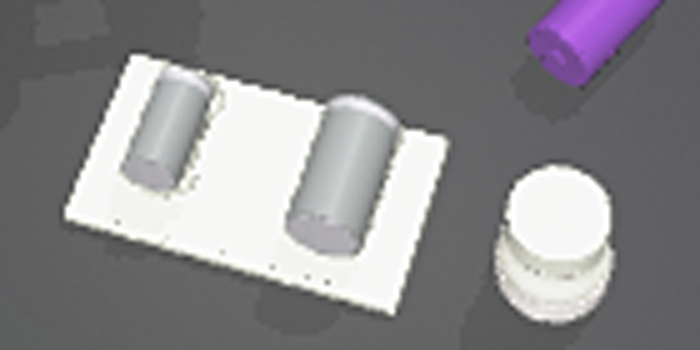

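View pics/side_crop2.png

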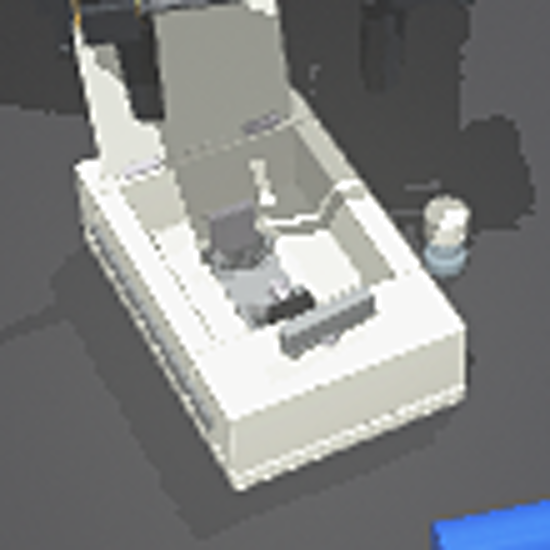

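```bash
cat > fit.py <<'E'
import numpy as np,cv2
C=np.load('wrist_c.npy').reshape(-1,3)
m=(C[:,0]>.35)&(C[:,0]<.7)&(C[:,1]>-.05)&(C[:,1]<.3)&(C[:,2]<.3); P=C[m]
a=np.deg2rad(90+16.96); c=np.array([.52815,.08269])
for da in [0]:
    X=np.array([np.cos(a),np.sin(a)]);Y=np.array([-X[1],X[0]])
    u=(P[:,:2]-c)@X*1000; v=(P[:,:2]-c)@Y*1000; z=P[:,2]*1000
    deck=(z>54)&(z<63)
    fl=(z<20)&(np.abs(u)<90)&(np.abs(v)<60)
    print('case u',np.percentile(u[deck],[0,.5,99.5,100]),'v',np.percentile(v[deck],[0,.5,99.5,100]))
    # bay edges: per strips
    for vv in [-35,-20,20,35]:
        s=deck&(np.abs(v-vv)<4); su=np.sort(u[s]); g=np.diff(su); i=g.argmax(); print('v',vv,'hole u',su[i],su[i+1])
    for uu in [-30,-10,10,30]:
        s=deck&(np.abs(u-uu)<4); su=np.sort(v[s]); g=np.diff(su); i=g.argmax(); print('u',uu,'hole v',su[i],su[i+1])
    cat=(z>70)&(z<85)&(u<-30); q=np.c_[u[cat],v[cat]].astype(np.float32); print('catch',cv2.minAreaRect(q))
    inn=(u>-60)&(u<55)&(np.abs(v)<25)
    pl=inn&(z>36)&(z<50)
    for lo,hi in [(-60,0),(10,50)]:
        s=pl&(u>lo)&(u<hi); print('tops',lo,hi,np.percentile(u[s],[0,2,50,98,100]),np.percentile(v[s],[0,2,50,98,100]),np.median(z[s]))
        for t in np.unique(np.round(u[s])): pass
    lid=(z>66)&(u>20)&(u<130); 
    if lid.sum()>20: 
        A=np.c_[u[lid],z[lid]]; A0=A.mean(0); w=np.linalg.svd(A-A0)[2][0]; print('lid dir',w,A0, A.min(0),A.max(0))
    np.save('uvz.npy',np.c_[u,v,z])
E
python3 fit.py
```

```text
case u [-98.59891761 -97.63195825  90.34206408  98.59666848] v [-65.1814394  -64.45219996  64.55843557  65.17422509]
v -35 hole u -51.337907502590284 72.34725220931558
v -20 hole u -51.3804072373455 72.1122623488974
v 20 hole u -51.53542866661822 72.20327501557482
v 35 hole u -51.62423500506409 72.18242736351704
u -30 hole v -49.97844493135449 50.02657111837987
u -10 hole v -49.92281943646524 49.91787447772647
u 10 hole v -49.73158180592547 49.92547391456733
u 30 hole v -49.80610184998469 49.99588842854499
catch ((-73.41157531738281, -0.12396621704101562), (10.350680351257324, 51.67786407470703), 6.117822170257568)
tops -60 0 [-51.74897628 -51.61318553 -36.15946389 -15.3427574  -14.43320376] [-24.9316294  -18.41341582   0.07464404  16.94024514  24.47350017] 41.65039854229208
tops 10 50 [39.86801172 40.05294149 42.81584914 46.06109375 46.18669963] [-11.96908331 -11.33738657  -0.20214821  11.45761895  11.9272535 ] 42.43592876297144
lid dir [-0.23123215 -0.9728986 ] [84.1993756  81.68110761] [79.56677014 66.0276007 ] [ 91.14466027 108.81404902]
```

```bash
python3 - <<'E'
from h import *
s=r.snapshot('wrist'); print(np.round(s['tool_from_camera'],3))
for n in ['side','scene']:
    C=np.load(n+'_c.npy').reshape(-1,3)
    m=(C[:,0]>.4)&(C[:,0]<.60)&(C[:,1]>-.34)&(C[:,1]<-.18)
    P=C[m]
    t=P[(P[:,2]>.04)&(P[:,2]<.07)&(P[:,0]>.5)]; print(n,len(t),cv2.minAreaRect((t[:,:2]*1000).astype(np.float32)),t[:,2].max())
    t=P[(P[:,2]>.028)&(P[:,2]<.07)&(P[:,0]<.5)]; print(n,'slim',len(t),cv2.minAreaRect((t[:,:2]*1000).astype(np.float32)),t[:,2].max())
    pl=P[(P[:,2]>.004)&(P[:,2]<.012)]; print('plate',cv2.minAreaRect((pl[:,:2]*1000).astype(np.float32)))
E
```

```text
[[-0.001 -0.964 -0.267 -0.07 ]
 [ 0.     0.267 -0.964 -0.127]
 [ 1.    -0.001  0.    -0.   ]
 [ 0.     0.     0.     1.   ]]
side 482 ((562.2861328125, -289.83258056640625), (60.38570022583008, 104.129638671875), 62.81532669067383) 0.05931647391924266
side slim 276 ((461.096923828125, -235.31552124023438), (48.9859733581543, 27.443025588989258), 64.81462097167969) 0.04776184767797664
plate ((499.98822021484375, -260.1807556152344), (159.16293334960938, 199.53155517578125), 89.85120391845703)
scene 130 ((561.394287109375, -279.99169921875), (65.79275512695312, 95.75588989257812), 74.5926284790039) 0.054036346013293546
scene slim 93 ((465.067138671875, -232.08013916015625), (55.638877868652344, 26.242246627807617), 60.75063705444336) 0.04440249995954859
plate ((504.09002685546875, -280.6592712402344), (145.1240692138672, 184.6165008544922), 63.15800857543945)
```

```bash
python3 -m creep '[[80,[5.5,1,0.3],[0,5,0]],[80,[11,3,0.6],[0,10,0]],[80,[16.5,5,0.9],[0,15,0]],[80,[22,7,1.2],[0,20,0]],[80,[26.5,8.7,1.5],[0,25,0]]]' 40; python3 -m creep '[[80,[0,0,0],[0,0,0]]]'
cat > look.py <<'E'
import sys
from h import *
o=r.get_obs(); s=r.snapshot('wrist'); save(s['frame'],sys.argv[1]); np.save('wrist_c.npy',cloud(s,o))
print(o['time_s'],np.round(o['ee_pos'],4),np.round(o['tool_rot'],3).tolist(),np.round(o['contact_force'],2),o['opening'])
E
python3 look.py w1.png
python3 - <<'E'
import numpy as np,cv2
P=np.load('wrist_c.npy').reshape(-1,3)
m=(P[:,0]>.4)&(P[:,0]<.65)&(P[:,1]>-.37)&(P[:,1]<-.15); P=P[m]
for lo in (.040,.043,.046):
    t=P[(P[:,2]>lo)&(P[:,2]<.056)&(P[:,0]>.50)&(np.hypot(P[:,0]-.54,P[:,1]+.27)<.05)]; print(lo,len(t),cv2.minAreaRect((t[:,:2]*1000).astype(np.float32)),t[:,2].max())
E
```

```text
time_s: 2.78
ee_pos: [0.5397, -0.2671, 0.1699]
tool_rot: [[-0.426, -0.0, 0.905], [-0.905, 0.0, -0.426], [-0.0, -1.0, -0.0]]
contact_force: [0.4, 0.1, 0.2]
opening: 0.0606
time_s: 2.9
ee_pos: [0.5392, -0.2675, 0.1689]
tool_rot: [[-0.426, -0.002, 0.905], [-0.905, 0.001, -0.426], [-0.0, -1.0, -0.002]]
contact_force: [-0.5, 0.5, -0.5]
opening: 0.0605
2.9 [ 0.5392 -0.2675  0.1689] [[-0.426, -0.002, 0.905], [-0.905, 0.001, -0.426], [-0.0, -1.0, -0.002]] [-0.51  0.46 -0.49] 0.060512732839682476
0.04 2750 ((531.619873046875, -270.71795654296875), (61.7890739440918, 32.124244689941406), 62.471981048583984) 0.05319867704379119
0.043 2520 ((531.0581665039062, -271.7374267578125), (59.45331573486328, 29.99580192565918), 62.40592575073242) 0.05319867704379119
0.046 2126 ((530.9761352539062, -271.6745910644531), (59.442813873291016, 26.290969848632812), 62.066925048828125) 0.05319867704379119
```

View pics/w1.png

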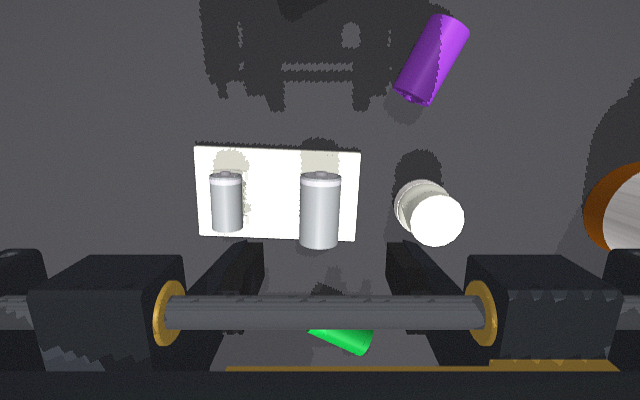

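The nearer grey cell (320,208) is clearly the thicker one. Its button is at the top of the picture (320,174), towards +y, which is the way round the bay needs. Slim cell is at (227,202), and the decoys are purple and green. Descending.

```bash
python3 -m creep '[[80,[0.6,3,-0.57],[0,2.6,0]],[80,[0.6,7,-0.57],[0,2.6,0]],[80,[0.6,10,-0.57],[0,2.6,0]],[80,[0.6,12.5,-0.57],[0,2.6,0]],[80,[0.6,13.4,-0.57],[0,2.6,0]]]'
python3 -m creep '[[80,[0,0,0],[0,0,0]],[150,[0,0,0],[0,0,0]],[200,[0,0,0],[0,0,0]],[255,[0,0,0],[0,0,0]],[255,[0,0,0],[0,0,0]]]' 40
```

```text
time_s: 3.58
ee_pos: [0.5323, -0.2668, 0.0362]
tool_rot: [[-0.462, -0.001, 0.887], [-0.887, 0.001, -0.462], [-0.0, -1.0, -0.001]]
contact_force: [0.1, -0.3, -0.1]
opening: 0.0607
time_s: 4.2
ee_pos: [0.5332, -0.2686, 0.0376]
tool_rot: [[-0.463, 0.003, 0.886], [-0.886, -0.002, -0.463], [0.0, -1.0, 0.003]]
contact_force: [3.2, -1.7, 2.8]
opening: 0.0327
```

```bash
python3 -m creep '[[120,[0,0,0],[0,0,0]],[120,[0,0.25,0.12],[0,0,0]],[120,[0,0.25,0.12],[0,0,0]]]' 40; python3 -m creep '[[160,[0,0,0],[0,0,0]],[170,[0,0,0],[0,0,0]],[255,[0,0,0],[0,0,0]],[255,[0,0,0],[0,0,0]]]' 40
```

```text
time_s: 4.58
ee_pos: [0.533, -0.2684, 0.0336]
tool_rot: [[-0.463, -0.001, 0.886], [-0.886, 0.001, -0.463], [-0.0, -1.0, -0.001]]
contact_force: [0.3, -0.4, 0.1]
opening: 0.0467
time_s: 5.08
ee_pos: [0.5334, -0.2686, 0.0342]
tool_rot: [[-0.463, 0.0, 0.886], [-0.886, -0.0, -0.463], [0.0, -1.0, 0.0]]
contact_force: [0.7, -0.8, -0.3]
opening: 0.0326
```

```bash
python3 -m creep '[[255,[0,-3,0],[0,0,0]],[255,[0,-8,0],[0,0,0]],[255,[-3,-13,0],[0,-5,0]],[255,[-8,-13,0],[0,-10,0]],[255,[-13,-13,0],[0,-17,0]]]'; python3 look.py w2.png; python3 - <<'E'
from h import *
s=r.snapshot('side');save(s['frame'],'side2.png')
E
```

```text
time_s: 5.7
ee_pos: [0.5939, -0.1522, 0.1647]
tool_rot: [[-0.181, 0.0, 0.983], [-0.983, -0.0, -0.181], [0.0, -1.0, 0.0]]
contact_force: [0.1, -1.7, -2.2]
opening: 0.0325
5.7 [ 0.5939 -0.1522  0.1647] [[-0.181, 0.0, 0.983], [-0.983, -0.0, -0.181], [0.0, -1.0, 0.0]] [ 0.12 -1.72 -2.22] 0.03246515647591355
```

View pics/w2.png

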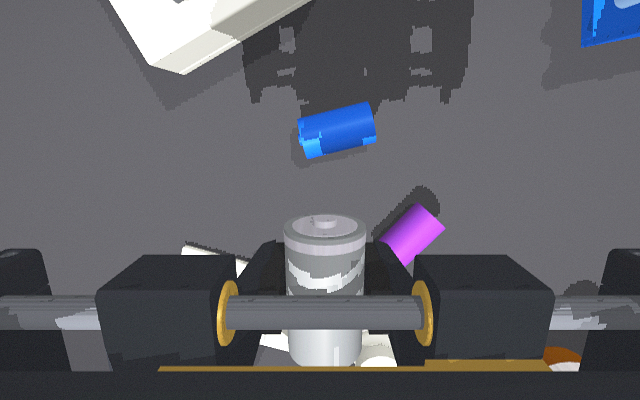

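View pics/side2.png

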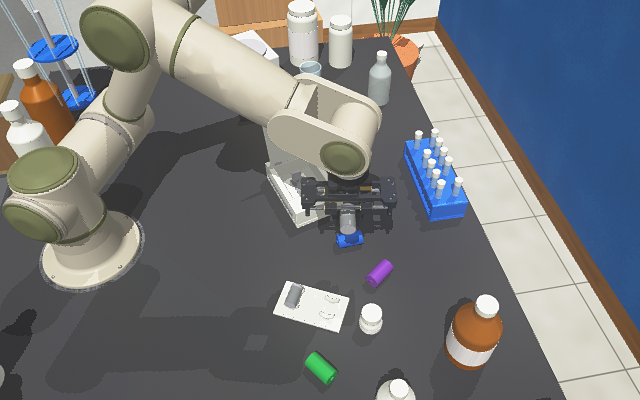

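The cell is held with its button towards the meter (323,220). Next I measure how it lies in the tool frame.

```bash
python3 - <<'E'
from h import *
o=r.get_obs(); s=r.snapshot('wrist'); T=s['tool_from_camera']
v,u=np.mgrid[0:400,0:640]; k=s['z_map']
P=np.stack([(u-s['cx'])/s['fx']*k,-(v-s['cy'])/s['fy']*k,-k],-1)@T[:3,:3].T+T[:3,3]
P=P[(k>0)]*1000
q=P[(np.abs(P[:,0]+5)<45)&(np.abs(P[:,1])<22)&(np.abs(P[:,2])<15.5)]
f=q[(q[:,0]<-24)]
print(np.percentile(q[:,0],[0,1,5,20,50,80,99,100]))
h,e=np.histogram(q[:,0],bins=np.arange(-45,40,1)); print([(int(a),int(b)) for a,b in zip(e,h) if b>5])
nub=q[(q[:,0]<q[:,0].min()+1.2)]; print('nub',len(nub),nub.mean(0),nub.min(0),nub.max(0))
top=q[(np.abs(q[:,2])<3)&(q[:,1]<-10)]
for a in range(-30,30,3):
    t=top[np.abs(top[:,0]-a)<1.5]
    if len(t)>3: print(a,len(t),t[:,1].mean().round(2))
face=q[(q[:,0]<-20)&(q[:,1]>-16)]; print(len(face), np.polyfit(face[:,1],face[:,0],1))
E
```

```text
[-28.93051025 -28.45439357 -25.98041017 -25.20062512 -11.83611429
  19.64520018  31.54649478  33.56667525]
[(-29, 165), (-28, 56), (-27, 178), (-26, 1379), (-25, 198), (-24, 203), (-23, 200), (-22, 196), (-21, 188), (-20, 165), (-19, 182), (-18, 187), (-17, 184), (-16, 175), (-15, 179), (-14, 181), (-13, 175), (-12, 192), (-11, 159), (-10, 190), (-9, 174), (-8, 162), (-7, 182), (-6, 169), (-5, 161), (-4, 156), (-3, 104), (-2, 66), (-1, 40), (0, 22), (1, 8), (12, 25), (13, 62), (14, 90), (15, 120), (16, 123), (17, 130), (18, 142), (19, 142), (20, 133), (21, 160), (22, 132), (23, 148), (24, 157), (25, 130), (26, 129), (27, 138), (28, 137), (29, 136), (30, 116), (31, 69), (32, 47), (33, 9)]
nub 184 [-28.40462524  -1.1766266   -0.54477766] [-28.93051025  -6.12365299  -5.24237914] [-27.74374039   5.40713267   4.28327637]
-27 85 -13.53
-24 157 -16.18
-21 125 -17.02
-18 112 -16.9
-15 112 -16.79
-12 113 -16.83
-9 120 -16.91
-6 111 -16.92
-3 53 -16.6
12 30 -17.03
15 97 -16.79
18 90 -16.84
21 90 -16.85
24 91 -16.85
27 76 -16.82
2302 [ -0.10561808 -25.75806069]
```

```bash
cat > go.py <<'E'
import sys
from h import *
from scipy.spatial.transform import Rotation as Ro
O=np.array([.5233,.0985,0]);X=np.array([np.cos(np.deg2rad(106.96)),np.sin(np.deg2rad(106.96)),0]);Z=np.array([0,0,1.]);Y=np.cross(Z,X)
M=np.c_[X,Y,Z]
def R_of(th):
    t=np.deg2rad(th); x=-(np.cos(t)*X+np.sin(t)*Z); z=-Y; y=np.cross(z,x); return np.c_[x,y,z]
def rep():
    o=r.get_obs(); R=np.array(o['tool_rot']);p=np.array(o['ee_pos'])
    pm=M.T@(p-O)*1000; a=M.T@(-R[:,0]); fm=M.T@np.array(o['contact_force'])
    print('t',o['time_s'],'TCP_m',pm.round(2),'tilt',np.rad2deg(np.arcsin(a[2])).round(2),'F_m',fm.round(2),'open',round(o['opening']*1000,1))
    F=pm-33*a; N=pm+28.5*a; print('flat',F.round(2),'nub',N.round(2))
    return R,p
if __name__=='__main__':
    R,p=rep()
    if len(sys.argv)>2:  # flat-end x,z (mm, meter frame), tilt
        fx,fz,th=map(float,sys.argv[1:4]); Rt=R_of(th)
        pt_=O+M@np.array([fx,0,fz])/1000+ -Rt[:,0]*.033
        print('shift cm',(R.T@(pt_-p)*100).round(2),'turn',np.rad2deg(Ro.from_matrix(R.T@Rt).as_rotvec()).round(1))
E
python3 go.py -24.7 119 30
```

```text
t 5.85 TCP_m [-259.63    5.36  163.87] tilt 0.02 F_m [-0.72 -0.27 -1.67] open 32.7
flat [-288.94   20.54  163.87] nub [-234.33   -7.75  163.88]
shift cm [-23.64   2.85 -11.64] turn [ -7.1 -26.8  29.4]
```

```bash
python3 -m creep '[[255,[-4.7,0.2,-2.3],[-1.4,-5.4,5.9]],[255,[-9.4,0.5,-4.6],[-2.8,-10.7,11.8]],[255,[-14.2,1,-7],[-4.3,-16.1,17.6]],[255,[-19,1.8,-9.3],[-5.7,-21.4,23.5]],[255,[-23.6,2.8,-11.6],[-7.1,-26.8,29.4]]]'; python3 -m creep '[[255,[0,0,0],[0,0,0]],[255,[0,0,0],[0,0,0]]]'; python3 go.py -24.7 70 30
```

```text
time_s: 6.48
ee_pos: [0.5225, 0.1003, 0.1362]
tool_rot: [[0.252, -0.144, 0.957], [-0.828, 0.481, 0.29], [-0.502, -0.865, 0.002]]
contact_force: [-0.3, 0.6, -0.8]
opening: 0.0324
time_s: 6.72
ee_pos: [0.5234, 0.0987, 0.1364]
tool_rot: [[0.25, -0.142, 0.958], [-0.83, 0.477, 0.287], [-0.498, -0.867, 0.001]]
contact_force: [-0.0, -0.4, -0.8]
opening: 0.0323
t 6.725 TCP_m [ 1.2000e-01 -1.5000e-01  1.3638e+02] tilt 29.87 F_m [-0.39  0.13 -0.81] open 32.3
flat [-2.8500e+01 -3.0000e-02  1.1995e+02] nub [ 24.83  -0.25 150.58]
shift cm [ 2.16  4.51 -0.02] turn [-0.2 -0.2  0.1]
```

```bash
python3 -m creep '[[255,[1.1,2.2,0],[0,0,0]],[255,[2.16,4.5,0],[0,0,0]],[255,[2.16,4.5,0],[0,0,0]]]'; python3 look.py w3.png; python3 go.py -24.7 48 30; python3 - <<'E'
from h import *
from go import M,O
C=np.load('wrist_c.npy').reshape(-1,3); P=(C-O)@M*1000
p=P[(P[:,0]>15)&(P[:,0]<40)&(np.abs(P[:,1])<14)&(P[:,2]>39)&(P[:,2]<50)]; print('plate',len(p),p.min(0),p.max(0)) if len(p) else 0
d=P[(P[:,2]>54)&(P[:,2]<61)&(np.abs(P[:,1])<70)]
for xx in (0,20,40):
    s=np.sort(d[np.abs(d[:,0]-xx)<4][:,1]); g=np.diff(s) if len(s) else []; 
    if len(s): i=g.argmax(); print(xx,s[i],s[i+1])
for yy in (-35,35):
    s=np.sort(d[np.abs(d[:,1]-yy)<4][:,0]); print(yy,s[:1], [ (s[i],s[i+1]) for i in [np.diff(s).argmax()]] if len(s)>2 else 0)
E
```

```text
time_s: 7.1
ee_pos: [0.5217, 0.1025, 0.0857]
tool_rot: [[0.249, -0.144, 0.958], [-0.83, 0.478, 0.287], [-0.5, -0.866, -0.001]]
contact_force: [-0.4, -0.1, 0.1]
opening: 0.0321
7.1 [0.5217 0.1025 0.0857] [[0.249, -0.144, 0.958], [-0.83, 0.478, 0.287], [-0.5, -0.866, -0.001]] [-0.42 -0.09  0.13] 0.03208843815481635
t 7.15 TCP_m [ 4.15 -0.29 86.83] tilt 29.94 F_m [-0.09 -0.84 -0.61] open 32.7
flat [-24.45  -0.19  70.36] nub [ 28.84  -0.38 101.05]
shift cm [ 1.14  1.92 -0.03] turn [-0.2 -0.2  0.1]
20 -49.67556827764017 49.50943591794526
40 -49.628244622302866 49.62011233516005
-35 [55.64907695] [(np.float64(59.409749276440216), np.float64(59.83276787723898))]
35 [55.51808102] [(np.float64(59.15264284426265), np.float64(59.437710948133905))]
```

View pics/w3.png

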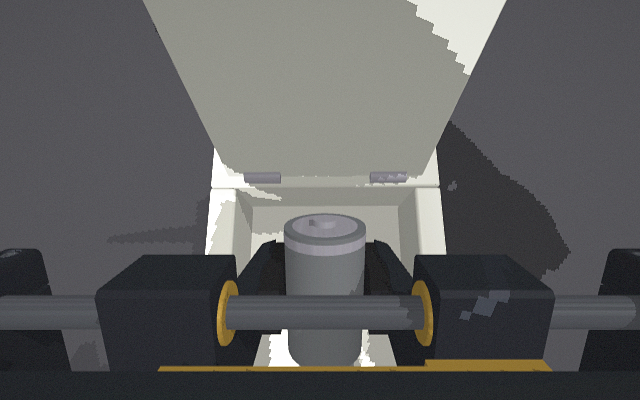

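The cell is centred over the bay, and the bay walls re-measure within 0.5 mm. Lowering to the spring level.

```bash
python3 -m creep '[[255,[0.6,1,0],[0,0,0]],[255,[1.14,1.95,0],[0,0,0]],[255,[1.4,2.4,0],[0,0,0]],[255,[1.58,2.72,-0.03],[0,0,0]],[255,[1.58,2.72,-0.03],[0,0,0]]]'; python3 go.py -29 39 30
```

```text
time_s: 7.78
ee_pos: [0.5217, 0.1034, 0.0549]
tool_rot: [[0.251, -0.144, 0.957], [-0.829, 0.478, 0.289], [-0.5, -0.866, 0.001]]
contact_force: [0.4, -0.0, -1.1]
opening: 0.0325
t 7.775 TCP_m [ 5.17  0.09 54.91] tilt 29.97 F_m [-0.15 -0.39 -1.08] open 32.5
flat [-23.42   0.14  38.43] nub [2.986e+01 4.000e-02 6.914e+01]
shift cm [ 0.45 -0.33  0.01] turn [-0.1 -0.1  0. ]
```

```bash
python3 -m creep '[[255,[0.2,-0.11,0],[0,0,0]],[255,[0.4,-0.23,0],[0,0,0]],[255,[0.6,-0.35,0],[0,0,0]],[255,[0.83,-0.48,0],[0,0,0]],[255,[0.83,-0.48,0],[0,0,0]]]'; python3 go.py -36.5 39 30
```

```text
time_s: 8.4
ee_pos: [0.5245, 0.0942, 0.0551]
tool_rot: [[0.251, -0.144, 0.957], [-0.829, 0.479, 0.289], [-0.5, -0.866, 0.001]]
contact_force: [-0.0, 3.1, -0.1]
opening: 0.0322
t 8.4 TCP_m [-4.45  0.08 55.09] tilt 29.99 F_m [ 2.99 -0.89 -0.11] open 32.2
flat [-33.03   0.14  38.59] nub [2.024e+01 3.000e-02 6.933e+01]
shift cm [ 0.28 -0.21  0.01] turn [-0.1 -0.1  0. ]
```

```bash
python3 -m creep '[[255,[0.12,-0.07,0],[0,0,0]],[255,[0.24,-0.14,0],[0,0,0]],[255,[0.3,-0.18,0],[0,0,0]],[255,[0.3,-0.18,0],[0,0,0]]]'; python3 go.py -37.3 39 30;python3 go.py -37.3 39 30
```

```text
time_s: 8.9
ee_pos: [0.5255, 0.091, 0.0551]
tool_rot: [[0.251, -0.144, 0.957], [-0.829, 0.479, 0.289], [-0.5, -0.866, 0.001]]
contact_force: [0.1, 4.6, 0.1]
opening: 0.0327
t 8.9 TCP_m [-7.84  0.14 55.08] tilt 29.98 F_m [ 4.33 -1.39  0.12] open 32.7
flat [-36.42   0.19  38.59] nub [16.85  0.09 69.32]
shift cm [ 0.06 -0.08  0.01] turn [-0.1 -0.1  0. ]
t 8.9 TCP_m [-7.84  0.14 55.08] tilt 29.98 F_m [ 4.33 -1.39  0.12] open 32.7
flat [-36.42   0.19  38.59] nub [16.85  0.09 69.32]
shift cm [ 0.06 -0.08  0.01] turn [-0.1 -0.1  0. ]
```

```bash
python3 -m creep '[[255,[0.07,-0.03,0],[0,0,0]],[255,[0.12,-0.05,0],[0,0,0]],[255,[0.12,-0.05,0],[0,0,0]]]'; python3 go.py -38 38 24
```

```text
time_s: 9.28
ee_pos: [0.5259, 0.0897, 0.0549]
tool_rot: [[0.251, -0.144, 0.957], [-0.829, 0.479, 0.289], [-0.5, -0.866, 0.001]]
contact_force: [-1.0, 4.4, -0.0]
opening: 0.0323
t 9.275 TCP_m [-9.18  0.13 54.93] tilt 29.98 F_m [ 4.48 -0.31 -0.04] open 32.3
flat [-37.76   0.18  38.44] nub [15.51  0.08 69.17]
shift cm [0.06 0.37 0.01] turn [-0.1 -0.1 -6. ]
```

```bash
python3 -m creep '[[255,[0.03,0.18,0],[0,0,-3]],[255,[0.08,0.36,0],[0,0,-6]],[255,[0.08,0.36,0],[0,0,-6]]]'; python3 go.py -38.3 37.4 18;python3 -m creep '[[255,[0,0,0],[0,0,0]]]'
```

```text
time_s: 9.65
ee_pos: [0.5254, 0.0912, 0.0515]
tool_rot: [[0.266, -0.117, 0.957], [-0.875, 0.389, 0.29], [-0.406, -0.914, 0.001]]
contact_force: [-0.4, 4.9, -0.1]
opening: 0.0327
t 9.65 TCP_m [-7.62  0.12 51.54] tilt 23.93 F_m [ 4.78 -1.02 -0.11] open 32.7
flat [-37.79   0.15  38.15] nub [18.43  0.09 63.1 ]
shift cm [0.1  0.39 0.01] turn [-0.1 -0.1 -5.9]
time_s: 9.78
ee_pos: [0.5255, 0.0909, 0.0515]
tool_rot: [[0.265, -0.117, 0.957], [-0.874, 0.389, 0.289], [-0.406, -0.914, 0.001]]
contact_force: [-0.6, 4.5, -0.7]
opening: 0.0325
```

```bash
python3 -m creep '[[255,[0.04,-0.02,0],[0,0,0]],[255,[0.09,-0.04,0],[0,0,0]],[255,[0.09,-0.04,0],[0,0,0]]]'; python3 go.py -38.7 37.4 18
```

```text
time_s: 10.15
ee_pos: [0.5258, 0.0898, 0.0514]
tool_rot: [[0.265, -0.117, 0.957], [-0.874, 0.39, 0.289], [-0.407, -0.914, 0.001]]
contact_force: [-1.3, 6.2, 1.2]
opening: 0.0324
t 10.15 TCP_m [-9.03  0.11 51.42] tilt 23.99 F_m [ 6.32 -0.54  1.24] open 32.4
flat [-39.18   0.17  38.  ] nub [1.700e+01 5.000e-02 6.301e+01]
shift cm [-0.    0.42  0.01] turn [-0.1 -0.1 -6. ]
```

```bash
python3 -m creep '[[255,[-0.01,0.2,0],[0,0,-3]],[255,[-0.01,0.4,0],[0,0,-6]],[255,[-0.01,0.4,0],[0,0,-6]]]'; python3 go.py -39.2 37 12
```

```text
time_s: 10.52
ee_pos: [0.5252, 0.0919, 0.0479]
tool_rot: [[0.276, -0.088, 0.957], [-0.91, 0.295, 0.29], [-0.308, -0.951, 0.001]]
contact_force: [-1.4, 4.8, 1.5]
opening: 0.0326
t 10.525 TCP_m [-6.91  0.11 47.88] tilt 17.94 F_m [ 4.95 -0.09  1.51] open 32.6
flat [-38.31   0.15  37.72] nub [20.2   0.07 56.66]
shift cm [0.12 0.38 0.01] turn [-0.1 -0.1 -5.9]
```

```bash
python3 -m creep '[[255,[0.04,0.18,0],[0,0,-3]],[255,[0.11,0.36,0],[0,0,-6]],[255,[0.11,0.36,0],[0,0,-6]]]'; python3 go.py -39.7 37.2 6
```

```text
time_s: 10.9
ee_pos: [0.5252, 0.092, 0.0441]
tool_rot: [[0.284, -0.059, 0.957], [-0.936, 0.198, 0.29], [-0.207, -0.978, 0.001]]
contact_force: [-0.5, 4.8, 1.1]
opening: 0.0323
t 10.9 TCP_m [-6.82  0.06 44.1 ] tilt 11.94 F_m [ 4.77 -0.95  1.13] open 32.3
flat [-39.11   0.11  37.27] nub [2.106e+01 2.000e-02 5.000e+01]
shift cm [0.08 0.34 0.01] turn [-0.1 -0.1 -5.9]
```

```bash
python3 -m creep '[[255,[0.04,0.17,0],[0,0,-3]],[255,[0.08,0.34,0],[0,0,-6]],[255,[0.08,0.34,0],[0,0,-6]]]'; python3 go.py -40.0 37.2 0
```

```text
time_s: 11.28
ee_pos: [0.5252, 0.0919, 0.0405]
tool_rot: [[0.289, -0.029, 0.957], [-0.952, 0.099, 0.29], [-0.104, -0.995, 0.001]]
contact_force: [-0.5, 5.0, 0.2]
opening: 0.0323
t 11.275 TCP_m [-6.91  0.09 40.51] tilt 5.94 F_m [ 4.95 -1.01  0.21] open 32.3
flat [-39.73   0.15  37.09] nub [21.44  0.05 43.46]
shift cm [0.04 0.33 0.01] turn [-0.1 -0.1 -5.9]
```

```bash
python3 -m creep '[[255,[0.02,0.16,0],[0,0,-3]],[255,[0.04,0.33,0],[0,0,-6]],[255,[0.04,0.33,0],[0,0,-6]]]'; python3 go.py -38 37.2 0
```

```text
time_s: 11.65
ee_pos: [0.5252, 0.0918, 0.0371]
tool_rot: [[0.29, 0.001, 0.957], [-0.957, -0.001, 0.29], [0.001, -1.0, 0.001]]
contact_force: [-2.5, 5.4, 0.1]
opening: 0.0326
t 11.65 TCP_m [-6.95  0.13 37.08] tilt -0.06 F_m [5.9  0.79 0.1 ] open 32.6
flat [-39.95   0.19  37.11] nub [21.55  0.07 37.06]
shift cm [-0.19 -0.01  0.01] turn [-0.1 -0.1  0.1]
```

```bash
python3 -m creep '[[255,[-0.1,0,0],[0,0,0]],[255,[-0.18,0,0],[0,0,0]],[255,[-0.18,0,0],[0,0,0]]]'; python3 go.py;  python3 -m creep '[[120,[-0.0,0,0],[0,0,0]],[120,[0,0,0],[0,0,0]]]' ; python3 go.py
```

```text
time_s: 12.02
ee_pos: [0.5249, 0.093, 0.0371]
tool_rot: [[0.289, 0.001, 0.957], [-0.957, -0.0, 0.289], [0.001, -1.0, 0.001]]
contact_force: [-1.7, 5.7, 0.3]
opening: 0.0329
t 12.025 TCP_m [-5.73  0.11 37.14] tilt -0.04 F_m [ 5.93 -0.03  0.31] open 32.9
flat [-38.73   0.2   37.16] nub [22.76  0.04 37.12]
time_s: 12.28
ee_pos: [0.5253, 0.0926, 0.0373]
tool_rot: [[0.289, 0.002, 0.957], [-0.957, -0.001, 0.289], [0.001, -1.0, 0.002]]
contact_force: [-0.1, -0.5, 0.9]
opening: 0.0464
t 12.275 TCP_m [-6.26 -0.14 37.34] tilt -0.08 F_m [-0.42  0.28  0.89] open 46.4
flat [-39.26  -0.05  37.39] nub [22.24 -0.22 37.3 ]
```

Released; now I lift straight up and look.

```bash
python3 -m creep '[[120,[0,-2,0],[0,0,0]],[120,[0,-6,0],[0,0,0]],[120,[0.5,-12,0],[0,0,0]],[120,[3,-16,0],[0,0,0]],[120,[3,-16,0],[0,0,0]]]'; python3 look.py w4.png;  python3 - <<'E'
from h import *
from go import M,O
C=np.load('wrist_c.npy').reshape(-1,3); P=(C-O)@M*1000
i=(np.abs(P[:,1])<40)&(P[:,0]>-60)&(P[:,0]<50)
p=P[i&(P[:,2]>49)&(P[:,2]<56)]; print(len(p),p.min(0),p.max(0),cv2.minAreaRect(p[:,:2].astype(np.float32)))
for a in range(-40,22,6):
    t=p[(np.abs(p[:,0]-a)<3)&(np.abs(p[:,1])<3)]; print(a,len(t),t[:,2].mean().round(2) if len(t) else '')
q=P[i&(P[:,2]>35)&(P[:,2]<47)&(np.abs(P[:,1])<11)&(P[:,0]>15)]; print('plate',q.min(0),q.max(0))
q=P[i&(P[:,2]>35)&(P[:,2]<47)&(np.abs(P[:,1])<11)&(P[:,0]<-35)]; print('block/spring',np.percentile(q,[1,99],axis=0))
E
```

```text
time_s: 12.9
ee_pos: [0.5349, 0.0629, 0.2002]
tool_rot: [[0.288, 0.008, 0.958], [-0.958, -0.002, 0.288], [0.004, -1.0, 0.007]]
contact_force: [-0.2, -1.1, -0.1]
opening: 0.0468
12.9 [0.5349 0.0629 0.2002] [[0.288, 0.008, 0.958], [-0.958, -0.002, 0.288], [0.004, -1.0, 0.007]] [-0.24 -1.13 -0.13] 0.04683349942758029
1910 [-37.78511807 -12.79588345  49.0186914 ] [20.7680753  13.14556677 55.88421763] ((-8.524019241333008, 0.19631195068359375), (58.6053352355957, 25.79334831237793), 0.4101148843765259)
-40 4 53.9
-34 41 53.93
-28 40 54.14
-22 49 54.22
-16 49 54.07
-10 49 53.96
-4 49 54.07
2 49 53.87
8 56 53.83
14 49 54.11
20 35 54.1
plate [ 20.93350342 -10.97998624  37.90751948] [29.40774317 10.60730953 44.23190486]
block/spring [[-59.87977341 -10.59082933  36.0324969 ]
 [-43.05372757  10.77968479  43.32177465]]
```

View pics/w4.png

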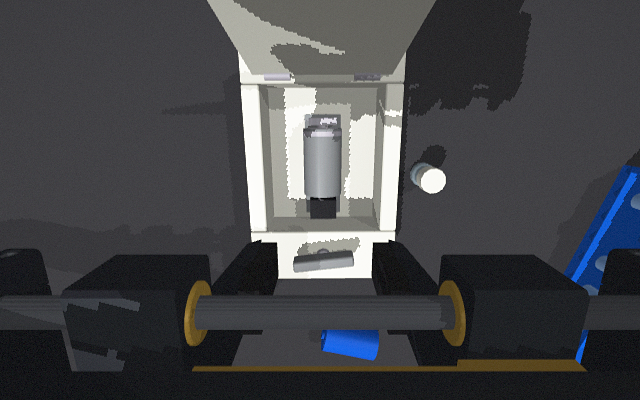

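Picture: cell lies level behind the plate (322,165), flat end on the spring block (322,207); measured top 54 mm, y 0.2, middle x ≈ -7, spring ≈ 6.8 mm. The turnbutton (323,262) is clear of the lid. Next is the lid, pushed from behind with the jaws shut.

```bash
python3 go.py; python3 -m creep '[[255,[-3,-4,0],[0,0,0]],[255,[-8,-5.5,0],[0,0,0]],[255,[-13,-5.5,0],[0,0,0]],[255,[-16.5,-5.5,0],[0,0,0]],[255,[-16.5,-5.5,0],[0,0,0]]]' 20; python3 go.py
```

```text
t 12.95 TCP_m [-3.6380e+01  1.4000e-01  1.9797e+02] tilt -0.1 F_m [ 0.94  0.6  -0.91] open 46.5
flat [-69.38   0.26 198.03] nub [-7.8800e+00  3.0000e-02  1.9791e+02]
time_s: 13.58
ee_pos: [0.4843, 0.2241, 0.2506]
tool_rot: [[0.293, -0.001, 0.956], [-0.956, -0.001, 0.293], [0.0, -1.0, -0.001]]
contact_force: [1.0, -0.2, -0.9]
opening: 0.0007
t 13.575 TCP_m [131.51   0.63 250.62] tilt -0.03 F_m [-0.48 -0.88 -0.91] open 0.7
flat [ 98.51   0.6  250.64] nub [160.01   0.66 250.61]
```

```bash
python3 -m creep '[[255,[0,4,0],[0,0,0]],[255,[0,7.5,0],[0,0,0]],[255,[0.5,7.5,0],[0,0,0]],[255,[2,7.3,0],[0,0,0]],[255,[3.5,7,0],[0,0,0]]]'; python3 go.py;  python3 -m creep '[[255,[1,-0.8,0],[0,0,0]],[255,[2.2,-1.5,0],[0,0,0]],[255,[2.2,-1.5,0],[0,0,0]]]';python3 go.py; python3 - <<'E'
from h import *
s=r.snapshot('side');save(cv2.resize(s['frame'][60:260,200:440],None,fx=3,fy=3),'side3.png')
E
```

```text
time_s: 14.2
ee_pos: [0.4967, 0.1875, 0.1836]
tool_rot: [[0.289, 0.003, 0.957], [-0.957, -0.0, 0.289], [0.001, -1.0, 0.003]]
contact_force: [1.0, 0.5, -0.1]
opening: 0.0003
t 14.2 TCP_m [ 92.89  -0.48 183.55] tilt -0.06 F_m [ 0.18 -1.07 -0.06] open 0.3
flat [ 59.89  -0.38 183.59] nub [121.39  -0.56 183.52]
time_s: 14.58
ee_pos: [0.5027, 0.167, 0.1981]
tool_rot: [[0.288, 0.003, 0.958], [-0.958, -0.0, 0.288], [0.001, -1.0, 0.003]]
contact_force: [-0.1, 0.4, 0.3]
opening: 0.0007
t 14.575 TCP_m [ 71.53  -0.25 198.06] tilt -0.06 F_m [0.41 0.02 0.33] open 0.7
flat [ 3.8530e+01 -1.3000e-01  1.9809e+02] nub [100.03  -0.35 198.03]
```

View pics/side3.png

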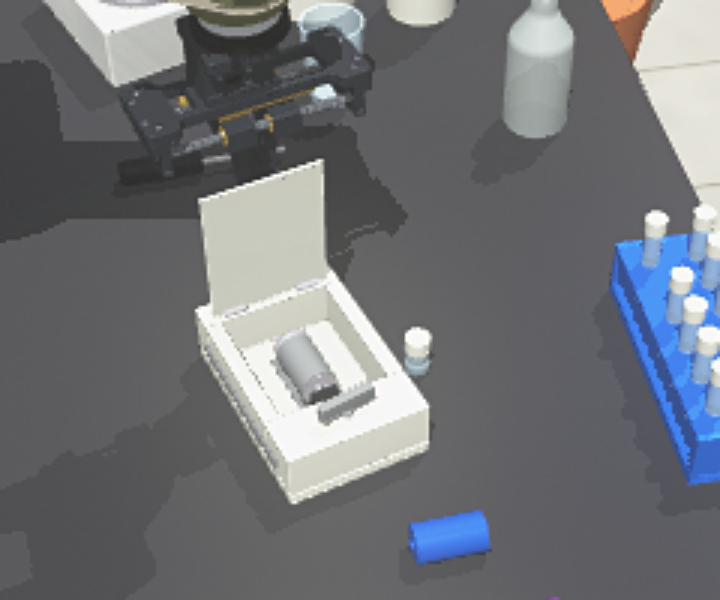

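The lid is near upright and follows the fingers. Continuing over and down.

```bash
python3 -m creep '[[255,[1.6,0.6,0],[0,0,0]],[255,[3.5,1.2,0],[0,0,0]],[255,[5.4,1.9,0],[0,0,0]],[255,[7,3,0],[0,0,0]],[255,[8.6,4.4,0],[0,0,0]]]'; python3 go.py;  python3 -m creep '[[255,[1.2,1.7,0],[0,0,0]],[255,[2.1,3.4,0],[0,0,0]],[255,[2.5,4.5,0],[0,0,0]],[255,[2.7,5.3,0],[0,0,0]],[255,[2.7,5.3,0],[0,0,0]]]';python3 go.py; python3 - <<'E'
from h import *
s=r.snapshot('side');save(cv2.resize(s['frame'][60:260,200:440],None,fx=3,fy=3),'side4.png')
E
```

```text
time_s: 15.25
ee_pos: [0.5274, 0.0841, 0.1523]
tool_rot: [[0.289, 0.001, 0.957], [-0.957, -0.0, 0.289], [0.001, -1.0, 0.001]]
contact_force: [-0.2, 0.5, -0.0]
opening: 0.0005
t 15.25 TCP_m [-14.92   0.31 152.27] tilt -0.04 F_m [ 0.53  0.03 -0.04] open 0.5
flat [-47.92   0.41 152.29] nub [ 13.58   0.23 152.25]
time_s: 15.88
ee_pos: [0.5347, 0.0597, 0.0998]
tool_rot: [[0.29, 0.001, 0.957], [-0.957, -0.0, 0.29], [0.0, -1.0, 0.001]]
contact_force: [0.1, 0.0, -0.8]
opening: 0.0006
t 15.875 TCP_m [-40.44   0.37  99.77] tilt -0.02 F_m [ 0.02 -0.08 -0.84] open 0.6
flat [-73.44   0.44  99.78] nub [-11.94   0.3   99.76]
```

View pics/side4.png

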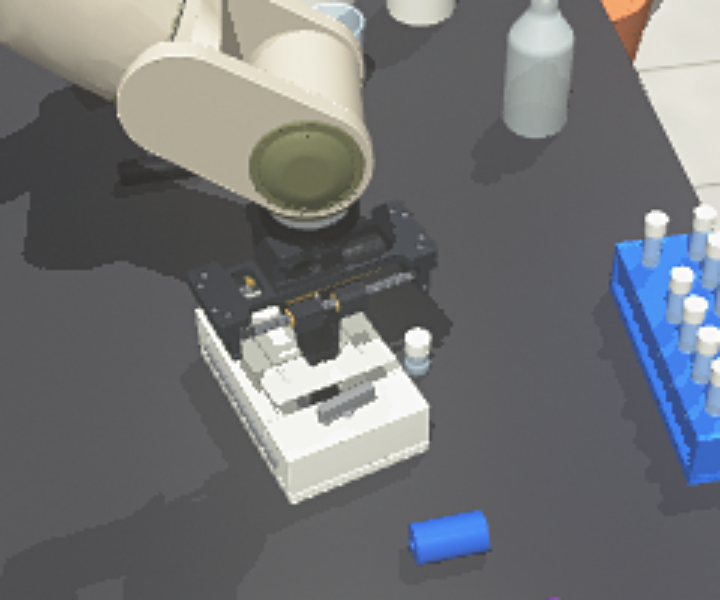

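The lid is nearly down. I press it shut gently.

```bash
python3 -m creep '[[255,[0.2,0.8,0],[0,0,0]],[255,[0.3,1.4,0],[0,0,0]],[255,[0.3,1.8,0],[0,0,0]],[255,[0.3,1.95,0],[0,0,0]],[255,[0.3,1.95,0],[0,0,0]]]'; python3 go.py
```

```text
time_s: 16.55
ee_pos: [0.5358, 0.0566, 0.0813]
tool_rot: [[0.289, 0.001, 0.957], [-0.957, -0.001, 0.289], [0.001, -1.0, 0.001]]
contact_force: [-3.5, -0.5, 6.6]
opening: 0.0004
t 16.55 TCP_m [-43.72   0.24  81.28] tilt -0.05 F_m [0.56 3.52 6.63] open 0.4
flat [-76.72   0.32  81.31] nub [-15.22   0.17  81.25]
```

```bash
python3 -m creep '[[255,[0,-2,0],[0,0,0]],[255,[0,-5,0],[0,0,0]],[255,[1,-9,0],[0,0,0]],[255,[2.5,-13,0],[0,0,0]],[255,[2.5,-13,0],[0,0,0]]]'; python3 look.py w5.png;  python3 - <<'E'
from h import *
from go import M,O
print(np.round(r.get_obs()['qpos'],3))
C=np.load('wrist_c.npy').reshape(-1,3); P=(C-O)@M*1000
for a in range(-72,60,12):
    t=P[(np.abs(P[:,0]-a)<3)&(np.abs(P[:,1])<40)&(P[:,2]>50)&(P[:,2]<90)]; print(a,len(t),np.median(t[:,2]).round(2) if len(t) else '')
t=P[(P[:,2]>74)&(P[:,2]<86)&(P[:,0]<-55)&(P[:,0]>-125)&(np.abs(P[:,1])<40)]; print(len(t),cv2.minAreaRect(t[:,:2].astype(np.float32)))
E
```

```text
time_s: 17.18
ee_pos: [0.5441, 0.032, 0.2134]
tool_rot: [[0.288, 0.007, 0.957], [-0.958, -0.001, 0.288], [0.003, -1.0, 0.006]]
contact_force: [-0.6, 0.1, -1.0]
opening: 0.0005
17.175 [0.5441 0.032  0.2134] [[0.288, 0.007, 0.957], [-0.958, -0.001, 0.288], [0.003, -1.0, 0.006]] [-0.57  0.14 -0.97] 0.0005038461421178651
[-0.156  0.392  1.511 -0.     1.235 -0.448]
-72 581 61.59
-60 612 61.61
-48 609 61.71
-36 646 61.69
-24 650 61.81
-12 723 61.75
0 759 61.77
12 777 61.7
24 735 61.79
36 809 61.78
48 831 61.69
729 ((-89.98678588867188, -0.10783004760742188), (10.715356826782227, 51.753273010253906), 6.550896167755127)
```

View pics/w5.png

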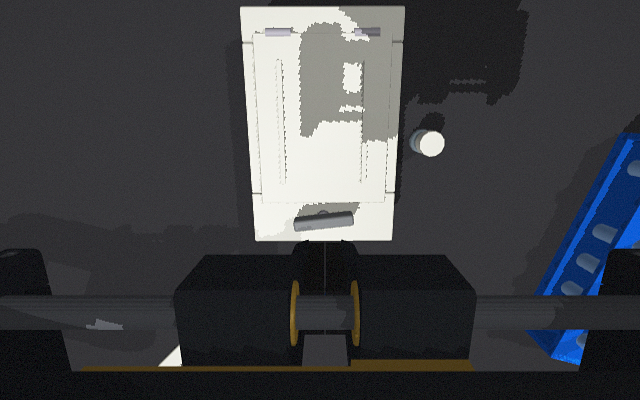

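Lid measures flat at 61.7 mm all along; turnbutton at -90,0, 6.5° (pixel 323,221). Next I turn the gripper to grasp the bar.

```bash
python3 -m creep '[[140,[0.5,1,0],[0,10,0]],[140,[1,2.5,0],[0,20,0]],[140,[1.5,4,0],[0,30,0]],[140,[2,5.5,0],[0,40,0]],[140,[2,6,0],[0,50,0]]]' 20;  cat > cat.py <<'E'
from go import *
import sys
R,p=rep(); ang=np.deg2rad(106.96-180+float(sys.argv[1])); z=np.array([np.cos(ang),np.sin(ang),0]); y=-Z; x=np.cross(y,z); Rt=np.c_[x,y,z]
t=O+M@np.array([-.09,-.0001,float(sys.argv[2])/1000])
print('shift',(R.T@(t-p)*100).round(2),'turn',np.rad2deg(Ro.from_matrix(R.T@Rt).as_rotvec()).round(1), r.get_obs()['qpos'].round(2) if hasattr(r.get_obs()['qpos'],'round') else r.get_obs()['qpos'])
E
python3 cat.py 6.5 120
```

```text
time_s: 17.85
ee_pos: [0.5477, 0.0139, 0.1482]
tool_rot: [[-0.552, -0.003, 0.834], [-0.834, 0.001, -0.552], [0.001, -1.0, -0.003]]
contact_force: [-0.6, -0.9, 0.3]
opening: 0.0399
t 17.85 TCP_m [-88.03   1.38 148.21] tilt -0.06 F_m [-0.69  0.88  0.26] open 39.9
flat [-109.03   26.83  148.24] nub [-69.9  -20.61 148.18]
shift [0.01 2.82 0.25] turn [ 0.1 33.   0.1] [-0.19  0.47  1.57  0.    1.1   0.4 ]
```

```bash
python3 -m creep '[[140,[0,0.8,0.1],[0,10,0]],[140,[0,1.6,0.2],[0,20,0]],[140,[0,2.4,0.25],[0,30,0]],[140,[0,2.8,0.25],[0,33,0]],[140,[0,2.8,0.25],[0,33,0]]]'; python3 cat.py 6.5 86
```

```text
time_s: 18.48
ee_pos: [0.55, 0.0127, 0.1212]
tool_rot: [[-0.915, -0.002, 0.405], [-0.405, 0.0, -0.915], [0.001, -1.0, -0.001]]
contact_force: [-0.4, -0.4, -1.3]
opening: 0.0399
t 18.475 TCP_m [-89.9   -0.52 121.23] tilt -0.07 F_m [-0.3   0.5  -1.29] open 39.9
flat [-93.87  32.24 121.27] nub [-86.48 -28.81 121.19]
shift [0.04 3.52 0.01] turn [0.1 0.4 0.1] [-0.19  0.51  1.59  0.    1.04  0.96]
```

```bash
python3 -m creep '[[140,[0,1.5,0],[0,0,0]],[140,[0,2.7,0],[0,0,0]],[140,[0,3.4,0],[0,0,0]],[140,[0,3.4,0],[0,0,0]]]'; python3 cat.py 6.5 86; python3 -m creep '[[200,[0,0,0],[0,0,0]],[235,[0,0,0],[0,0,0]],[255,[0,0,0],[0,0,0]],[255,[0,0,0],[0,0,0]]]' 12; python3 cat.py 93 86
```

```text
time_s: 18.98
ee_pos: [0.5507, 0.0123, 0.0881]
tool_rot: [[-0.915, 0.0, 0.404], [-0.404, -0.0, -0.915], [-0.0, -1.0, 0.0]]
contact_force: [0.2, -0.2, 0.4]
opening: 0.0398
t 18.975 TCP_m [-90.48  -1.02  88.1 ] tilt 0.01 F_m [-0.26 -0.18  0.36] open 39.8
flat [-94.42  31.75  88.09] nub [-87.07 -29.31  88.1 ]
shift [ 0.09  0.21 -0.06] turn [-0.   0.4 -0. ] [-0.19  0.56  1.61 -0.    0.97  0.96]
time_s: 19.48
ee_pos: [0.5511, 0.012, 0.089]
tool_rot: [[-0.915, 0.002, 0.404], [-0.404, -0.001, -0.915], [-0.002, -1.0, 0.001]]
contact_force: [0.3, -0.7, 1.2]
opening: 0.0101
t 19.475 TCP_m [-90.82  -1.38  88.99] tilt 0.09 F_m [-0.77 -0.13  1.19] open 10.1
flat [-94.75  31.38  88.94] nub [-87.42 -29.68  89.04]
shift [ 0.12  0.3  -0.1 ] turn [ -0.1 -86.1  -0. ] [-0.19  0.56  1.61 -0.    0.97  0.96]
```

```bash
python3 -m creep '[[255,[0.05,0,0],[0,-10,0]],[255,[0.1,0,0],[0,-20,0]],[255,[0.1,0,0],[0,-30,0]],[255,[0.1,0,-0.05],[0,-40,0]],[255,[0.1,0,-0.05],[0,-50,0]]]'; python3 cat.py 93 86;
```

```text
time_s: 20.1
ee_pos: [0.5503, 0.0127, 0.089]
tool_rot: [[-0.273, 0.003, 0.962], [-0.962, 0.0, -0.273], [-0.001, -1.0, 0.003]]
contact_force: [1.2, 2.9, 1.2]
opening: 0.0098
t 20.1 TCP_m [-89.98  -0.75  88.97] tilt 0.06 F_m [ 2.42 -2.    1.16] open 9.8
flat [-117.71   17.14   88.93] nub [-66.03 -16.2   89.  ]
shift [ 0.04  0.3  -0.05] turn [ -0.2 -35.8  -0. ] [-0.19  0.55  1.62  0.    0.97  0.09]
```

```bash
python3 -m creep '[[255,[0,0,0],[0,-10,0]],[255,[0,0,0],[0,-20,0]],[255,[0,0,0],[0,-30,0]],[255,[0,0,0],[0,-35.5,0]],[255,[0,0,0],[0,-35.5,0]]]'; python3 cat.py 93 86; python3 -m creep '[[190,[0,0,0],[0,0,0]],[190,[0,0,0],[0,0,0]],[190,[0,-3,0],[0,0,0]],[190,[0,-8,0],[0,0,0]],[190,[2,-12,0],[0,0,0]]]';  python3 -m creep '[[190,[3,-1,0],[0,0,0]],[190,[3,-1,0],[0,0,0]]]'
python3 look.py w6.png;  python3 - <<'E'
from h import *
from go import M,O
s=r.snapshot('side');save(cv2.resize(s['frame'][60:260,200:440],None,fx=3,fy=3),'side6.png')
C=np.load('wrist_c.npy').reshape(-1,3); P=(C-O)@M*1000
t=P[(P[:,2]>74)&(P[:,2]<86)&(P[:,0]<-55)&(P[:,0]>-125)&(np.abs(P[:,1])<40)]; print(len(t),cv2.minAreaRect(t[:,:2].astype(np.float32)))
for a in range(-60,60,12):
    t=P[(np.abs(P[:,0]-a)<3)&(np.abs(P[:,1])<40)&(P[:,2]>50)&(P[:,2]<75)]; print(a,len(t),np.median(t[:,2]).round(2) if len(t) else '')
E
```

```text
time_s: 20.72
ee_pos: [0.5496, 0.0126, 0.0889]
tool_rot: [[0.33, 0.001, 0.944], [-0.944, 0.0, 0.33], [-0.0, -1.0, 0.001]]
contact_force: [-1.7, 3.8, 4.4]
opening: 0.0099
t 20.725 TCP_m [-89.79  -0.1   88.94] tilt 0.0 F_m [4.14 0.55 4.4 ] open 9.9
flat [-122.76   -1.43   88.94] nub [-61.31   1.04  88.94]
shift [ 0.02  0.29 -0.  ] turn [-0.1 -0.7 -0. ] [-0.19  0.55  1.62  0.    0.97 -0.53]
time_s: 21.35
ee_pos: [0.5563, -0.0062, 0.2106]
tool_rot: [[0.331, 0.002, 0.944], [-0.944, -0.0, 0.331], [0.001, -1.0, 0.002]]
contact_force: [1.0, -0.8, 0.7]
opening: 0.0227
time_s: 21.6
ee_pos: [0.5667, -0.0363, 0.2193]
tool_rot: [[0.328, 0.003, 0.945], [-0.945, -0.001, 0.328], [0.002, -1.0, 0.002]]
contact_force: [-0.4, 0.0, -0.4]
opening: 0.0226
21.6 [ 0.5667 -0.0363  0.2193] [[0.328, 0.003, 0.945], [-0.945, -0.001, 0.328], [0.002, -1.0, 0.002]] [-0.42  0.02 -0.42] 0.02258473308097273
812 ((-90.13288116455078, -0.09024715423583984), (51.51033401489258, 9.983338356018066), 2.4869985580444336)
-60 710 61.68
-48 736 61.77
-36 763 61.82
-24 807 61.83
-12 822 61.79
0 855 61.84
12 794 61.87
24 0 
36 0 
48 0
```

View pics/w6.png

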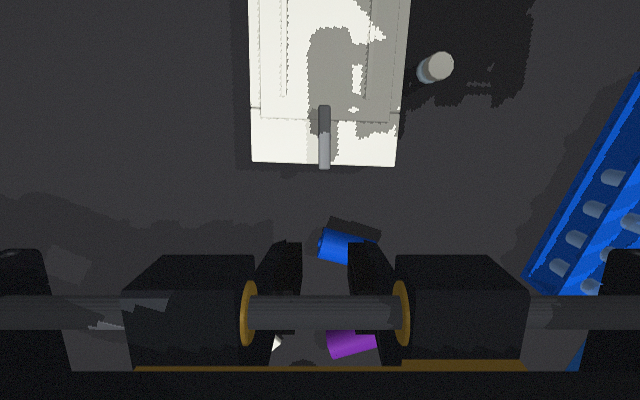

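View pics/side6.png

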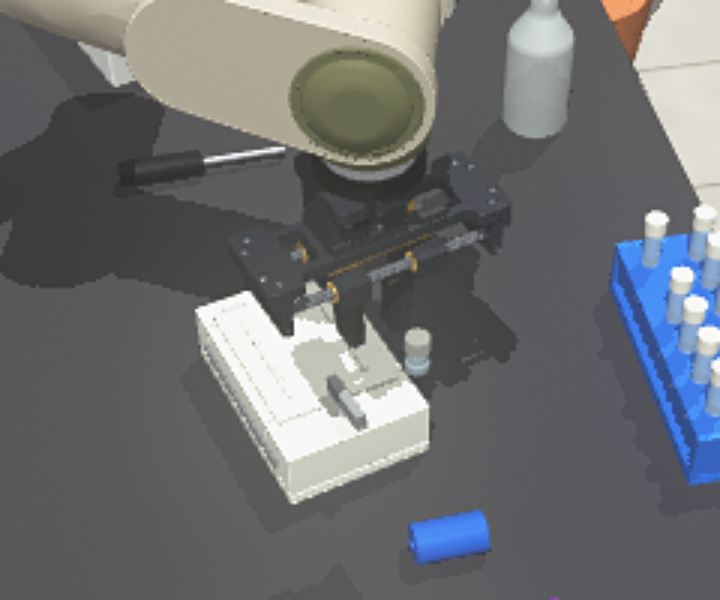

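The turnbutton lies across the lid edge (92.5°, about 1.61 rad; pixel 324,137), the lid is flat at 61.8 mm and the gripper is clear. Handing in.

```bash
python3 -c "
from workcell import r
print(r.sign_off())"
```

```text
the job is handed in; nothing more can be done
None
```

The thicker cell is in the bay with its flat end on the spring and its button end behind the steel plate. The lid is shut, and the turnbutton was turned across its edge only after that. I handed the job in at about 21.6 s, and no verdict is reported.

**How it went in:** I saw the holder about 7.5 mm towards the spring side. I pushed the cell in at a 30° tilt by feel, with the force on the wrist peaking at about 6.3 N, then swung it level. I then pushed the lid over from behind with the jaws shut, and turned the bar in the jaws.

**Last checks:**

| Item | Measured | When |
|---|---|---|
| Cell | level, top at 54 mm, 0.2 mm off the middle line, middle at x about -7 mm | after release, before the lid was shut |
| Spring | about 6.8 mm compressed, worked out from the camera | after release, before the lid was shut |
| Lid | flat at about 61.8 mm over the part in view | end |
| Turnbutton | about 92.5° (1.61 rad) | end |
| Gripper | about 14 cm above the photometer, touching nothing | end |

- **First grip:** it sat a little high on the cell, so I opened and gripped again about 3 mm lower before lifting.
- **Force and position:** at two points in the push the force read about 1 N below what the position implied, so I went slightly deeper until they agreed.
- **Not re-measured:** I did not re-measure the slimmer cell, vial, pot or screwdriver at the end. The arm came near none of them, and the vial and screwdriver looked unmoved in the last side view.

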